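# Set the tube-rack cradle with its thumbwheel

### The arm

A 6-joint arm with a two-finger parallel gripper is mounted at the origin on the work surface. World frame = base frame: x ahead of the robot, y to its left, z up, the work surface at z = 0. Lengths are in m, angles in rad, forces in N, time in s.
With the tool pointing down it reaches from about 0.375 to 0.975 m from the base axis. Payload 3.8 kg.
Tool frame: the origin (TCP) lies midway between the tips of the shut fingers; the grasp point (between the pads) lies 19 mm behind it; z points along the fingers, y is the direction in which the jaws open and shut (so a half turn about z gives the same grasp; the last joint's range is limited). The gripper opens to 85 mm and grips with 20 to 120 N. Pads are 22 mm wide; open, the fingers measure 114 mm over their backs; the gripper's body (76 mm by 85 mm) begins 54 mm behind the grasp point. The pads swing forward as they close: fully open they stand 13 mm farther back than shut.
Start: joints at [-1.25, 0.264, 1.604, -0, 1.274, -0.037], TCP at [0.236, -0.632, 0.231] pointing down, gripper open.
Joint ranges: [-2.63, 2.63], [-0.94, 2.18], [0.31, 2.57], [-1.31, 4.45], [0, 2.66], [-2.55, 2.55]. Speed limits (rad/s): [2.57, 2.57, 3.14, 3.14, 3.14, 3.14].

### API

Orientations are given as a rotation vector (axis times angle).
In Python, from workcell import bot gives the robot as it stands.
- The arm moves only by the tool drive_tool, never from a script. Its argument "deltas" is a list of rows, each an object with "hand": the opening, from 0 (shut) to 1 (fully open); "offset": the shift along the world's x, y, z in cm, a list of three; "angular": the turn, a rotation vector about the world's x, y, z in degrees, a list of three. A call has 1 to 8 rows; each row is the pose to reach, as a shift and turn from the pose commanded when the call began; what a row does not reach only later rows make up. A row lasts 1/8 s, in which the tool goes at most 62.5 mm and 10.7 degrees, less where a joint would pass 70% of its speed; a pose out of reach is approached as far as the arm can. A call with a gripper value outside its range is refused whole. The fingers move at their own pace and stop on an object; "force" is the grip in N (left out, the last holds). Time passes only in rows, so rows that repeat a pose let the fingers close. It gives the time, the measured TCP pose, the force and the opening at its end, in the units of the state.
- bot.read_state(): the state, without advancing time (a new reading comes with each control period).
- bot.read_camera(name): name is "scene" or "top" or "wrist"; returns a dict with "frame" (420x560x3 uint8, blue, green, red), "mtx" (3x3 intrinsics, pixels), "R" (3x3) and "t" (3): a world point X has camera coordinates R X + t. Camera axes: x right, y down, z forward; pixel columns grow to the right and rows downward; lengths in m; the calibration is good to about 2 mm. The wrist camera is an equidistant fisheye: a pixel r from the principal point sees the ray r / f radians off the axis. A picture is of the moment at which its call begins. There is no depth.
- bot.finish_job(): hands the job in, once; it reports no verdict.
The state is a dict: "time": time; "q": joint angles; "joint_vel": joint speeds; "joint_torque": joint torques, N m; "tool_pos": TCP position; "tcp_rot": TCP orientation; "wrist_force": force on the tool from outside, world axes, zero at the start; "torque": the same for the moment, N m; "width": opening from 0.0 (shut) to 1.0 (fully open).
Only numpy, scipy, OpenCV 4.12 (cv2) and the standard library are available. Lean on these libraries where they do the work, as an engineer would, in place of code of your own. Each camera call takes 0.05 s, during which the arm holds its last target. There are 200 camera calls.

### The job

Set the sample-rack cradle on the lab bench: with a light fingertip on top of its knurled thumbwheel, roll the wheel, stroke after stroke, until the sliding jaw has closed the gap up to the gauge mark, its leading edge in line with the black line on the gauge post. Work it by the wheel only: do not push the jaw itself, do not press hard, and do not lift or disturb the things standing around. Take your hand away when it is set.

Things in the scene. Friction and masses are not known exactly. Their poses are not given: they have to be found in the camera images.
- fixture: Rack cradle on a base plate (116 x 342 x 8 mm) fixed to the bench; origin on the bench. Its y axis runs along the aluminium bed (100 mm wide, top at 36 mm) from the white wheel housing (106 x 56 mm, centred at y = -130 mm; cheeks 99 mm high, end walls 82 mm) to the fixed jaw (face at y = +54 mm, 70 mm high). Its x axis runs across the bed, roughly away from the robot (yaw within 0.35 rad).
- wheel: Knurled steel thumbwheel, 70 mm in diameter, 24 mm wide, axle along the cradle's y. Origin mid-axle, 78 mm above the bench; this frame turns with it. Dragging its top in the cradle's -x (towards the robot) closes the gap: the jaw moves 12 mm per radian, 0.34 mm per mm of rim; +x opens it again. It starts at its open stop, turns with about 1 N at the rim and stays where it is left.
- wheel_top (a point): The highest point of the wheel's rim, 113 mm above the bench and 14 mm above the housing's cheeks. The whole cradle stands on sprung feet on its base plate: under a finger it dips level, wheel and jaw together, up to 8 mm, pushing up with about 2 N at first and 8 N when fully down; beyond that it is rigid. About 4 mm of dip gives grip enough to roll the wheel.
- jaw: Sliding jaw, white block 80 mm (x) by 24 mm (y), 34 mm high, foot on the bed at 36 mm, dark rubber facing. Origin at the foot of the middle of its leading (+y) face. The wheel drives it along the cradle's +y to close the gap, up to 55 mm. A small steel lug, 20 mm wide and 6 mm thick, sticks out 16 mm on its +x side, its +y edge flush with the leading face.
- jaw_edge (a point): The outer corner of the lug's leading (+y) edge, on the side near the gauge post, 50 mm above the bench: what is to be brought in line with the mark. x and y axes as the cradle's.
- gauge_mark (a point): The end nearest the jaw of the black line, 2 mm wide, across the top of the gauge post, a fixed aluminium block 28 x 26 x 49.5 mm on the bench at the bed's +x side, 4 mm beside the lug's path. The line runs along the cradle's x. Axes as the cradle's: when set, jaw_edge and gauge_mark have the same y there. At the start the mark is 16 to 42 mm ahead (+y) of the jaw's edge.
- bucket: Bystander: loose black centrifuge bucket, an open cup 68 mm across and 75 mm high, 0.22 kg. Origin under its centre.
- jar: Bystander: loose specimen jar with a cap, 56 mm across and 65 mm high, 90 g. Origin under its centre.
- tube_rack: Bystander: loose grey rack block 60 x 100 x 40 mm holding three capped tubes that stand to 83 mm, 0.25 kg in all. Origin under its centre.
Mind the look-alikes: they are no part of the job. What is meant by the part that bears gauge_mark is not green, and is the smaller of those in its own colour.

How it is judged:
On the way:
1. a fingertip rolls the wheel and the jaw begins to close (contact force between the fingers and wheel above 0.5 N and y of jaw_edge in the frame of fixture above -0.059 m), for 0.1 s.
At the end, for the whole second after the job is handed in: The jaw's leading edge stands within 3 mm of the gauge mark, measured along the cradle, and is at rest; bucket, jar and rack are within 20 mm of where they were; the robot touches nothing (y of jaw_edge in the frame of gauge_mark between -0.003 and 0.003 m and linear speed of jaw below 0.002 m/s and distance of each of bucket, jar, tube_rack from where it was at the start of the episode below 0.02 m).
It fails at once if the jaw is pushed directly (contact force between the arm and jaw above 1 N).
It fails at once if the jaw is pushed directly with the fingers (contact force between the fingers and jaw above 1 N).
It fails at once if the wheel is pressed hard (over 25 N) (contact force between the fingers and wheel above 25 N).
It fails at once if a bystander is moved more than 20 mm (distance of any of bucket, jar, tube_rack from where it was at the start of the episode above 0.02 m).
It fails at once if a bystander is lifted (height (world z) of any of bucket, jar, tube_rack above 0.012 m).
It also fails if it takes over 58 s, if anything falls off the work surface, if the arm or the gripper's body presses on something with over 40 N, if the wrist force passes 120 N, or if a joint passes its speed limit or range.

## Working session

There is one attempt and no reset: what is moved stays moved. The work goes in short steps, Python scripts to look and compute and a tool call to move; the robot and the scene stay as the last step left them, time stands still between calls to the robot, and variables do not carry over. Pictures are saved under pics/ and viewed, about 8 in all and at most 12, crops included, and the job is handed in when it is done.

Besides the shell and the picture viewer there is one more tool, called after ">>>" as a command line: name --argument value ..., lists and objects as JSON in quotes. drive_tool: Moves the arm, as the interface text tells. Its arguments: {"type":"object","properties":{"deltas":{"type":"array"},"force":{"type":"number"}},"required":["deltas"]}

```bash
mkdir -p pics; cat > h.py <<'E'
from workcell import bot
import numpy as np, cv2, json
def snap(name,fn):
    c=bot.read_camera(name); cv2.imwrite(f'pics/{fn}.png',c['frame'])
    json.dump({k:np.array(c[k]).tolist() for k in('mtx','R','t')},open(f'pics/{fn}.json','w')); return c
def cal(fn):
    d=json.load(open(f'pics/{fn}.json')); return [np.array(d[k]) for k in('mtx','R','t')]
def onplane(fn,uv,z):
    K,R,t=cal(fn); d=R.T@np.linalg.solve(K,[uv[0],uv[1],1]); o=-R.T@t
    return o+d*(z-o[2])/d[2]
def proj(fn,X):
    K,R,t=cal(fn); p=K@(R@np.array(X)+t); return p[:2]/p[2]
E
python3 - <<'E'
from h import *
a=snap('scene','s0');b=snap('top','t0')
cv2.imwrite('pics/both.png',cv2.resize(b['frame'],(800,600),interpolation=cv2.INTER_CUBIC))
cv2.imwrite('pics/sc.png',cv2.resize(a['frame'],(800,600),interpolation=cv2.INTER_CUBIC))
print(bot.read_state()['time'],bot.read_state()['tcp_rot'])
for n in('s0','t0'):
    K,R,t=cal(n);print(-R.T@t,R[2])
E
```

```text
0.1 [-3.08936668e+00 -5.58668677e-01  4.85223946e-04]
[ 1.5194763  -0.1626686   0.69551649] [-0.81479877  0.19010043 -0.54769041]
[0.42738013 0.07381352 0.98558897] [ 0.19824771 -0.00765959 -0.98012202]
```

View pics/both.png

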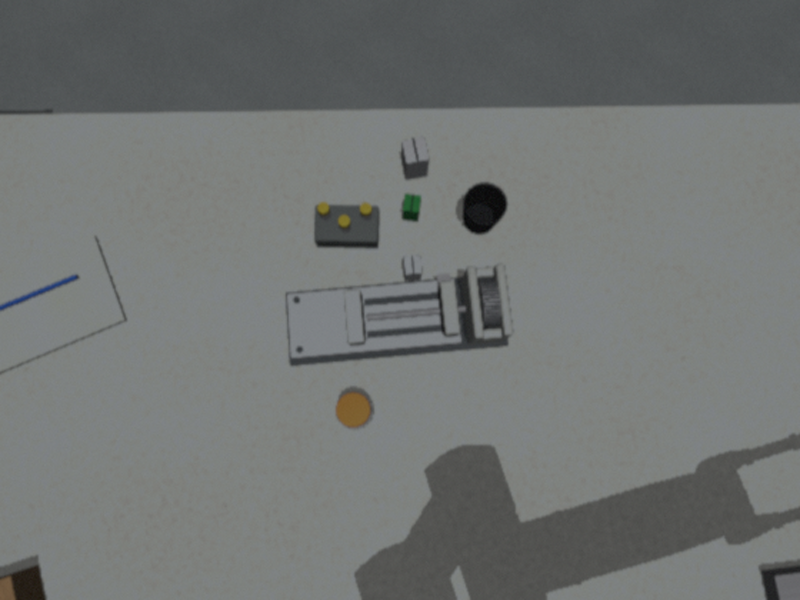

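View pics/sc.png

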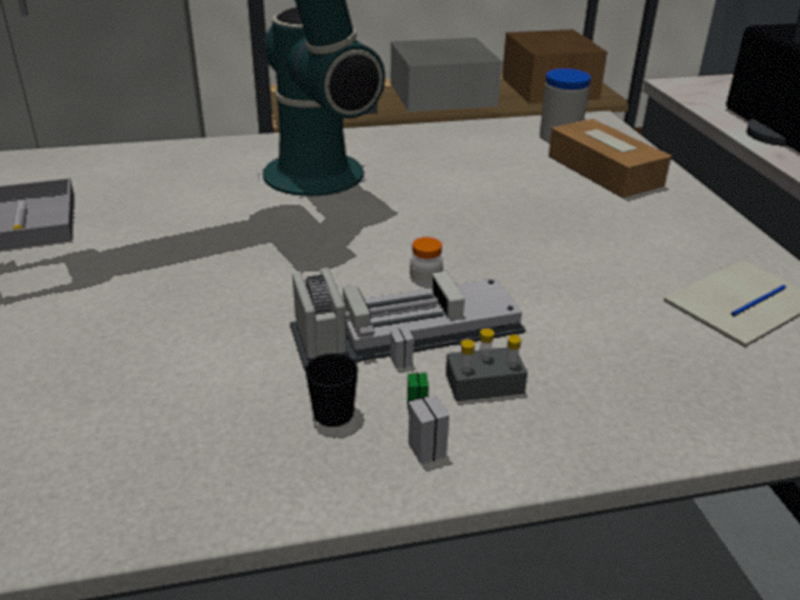

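Top view (800 px wide): the wheel is at (490,303), the sliding jaw at (450,308), the fixed jaw at (355,317), the bucket at (484,208), the jar at (353,408) and the rack at (347,225). Gauge candidates are the small aluminium post (412,267) beside the bed, the green post (411,207) and the large aluminium post (415,157). By the description it is the small aluminium one at (412,267). I'll check that in a close crop.

```bash
python3 - <<'E'
from h import *
f=cv2.imread('pics/t0.png')[170:260,196:366]
cv2.imwrite('pics/c0.png',cv2.resize(f,None,fx=4.7,fy=4.7,interpolation=cv2.INTER_CUBIC))
E
```

```text
(no output)
```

View pics/c0.png

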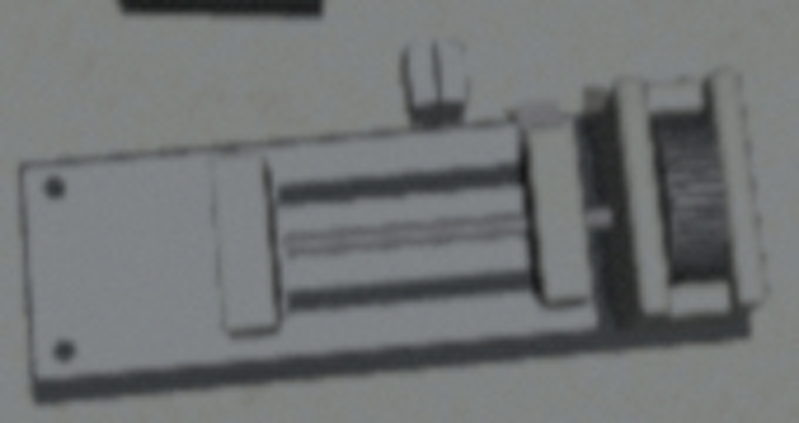

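```bash
cat > fit.py <<'E'
from h import *
from scipy.optimize import least_squares
o=lambda cx,cy:((cx+.5)/4.7-.5+196,(cy+.5)/4.7-.5+170)
P=lambda cx,cy,z:onplane('t0',o(cx,cy),z)[:2]
obs=[('y',-.102,.099,[(613,80),(643,313)]),('y',-.158,.099,[(740,70),(765,303)]),('x',.053,.099,[(625,79),(725,70)]),('x',-.053,.099,[(653,315),(752,305)]),
('x',.05,.036,[(22,162),(520,124)]),('x',-.05,.036,[(38,378),(600,328)]),('y',.054,.070,[(268,160),(280,325)])]
def res(p):
    c,s=np.cos(p[2]),np.sin(p[2]); r=[]
    for a,v,z,pts in obs:
        for q in pts:
            d=P(*q,z)-p[:2]; l=(c*d[0]+s*d[1],-s*d[0]+c*d[1]); r.append(l['xy'.index(a)]-v)
    return np.array(r)
if __name__=='__main__':
    s=least_squares(res,[.6,.05,0]);print(s.x,(res(s.x)*1000).round(1))
    p=s.x;c,sn=np.cos(p[2]),np.sin(p[2]);R=np.array([[c,-sn],[sn,c]])
    print('wheel',p[:2]+R@[0,-.130],'wheel axis',R[:,1],'x',R[:,0])
    for n,q,z in[('wheelcorner',(657,118),.1),('w2',(727,273),.1),('mark near',(439,100),.0495),('mark far',(436,45),.0495),('lug corner',(512,112),.053),('jaw top edge far',(527,125),.07),('jaw top edge near',(545,303),.07)]:
        print(n,(R.T@(P(*q,z)-p[:2])*1000).round(1))
E
python3 fit.py
python3 - <<'E'
from h import *
f=cv2.imread('pics/s0.png')[180:265,195:380]
cv2.imwrite('pics/c1.png',cv2.resize(f,None,fx=4.3,fy=4.3,interpolation=cv2.INTER_CUBIC))
E
```

```text
[0.5869663  0.06558672 0.06610422] [ 0.5 -1.5  0.2  1.6 -0.9 -0.5  0.1  0.9  0.8 -0.4 -0.6  0.7 -0.5 -0.4]
wheel [ 0.59555359 -0.06412935] wheel axis [-0.06605609  0.99781591] x [0.99781591 0.06605609]
wheelcorner [  33.2 -118.8]
w2 [ -37.5 -141.4]
mark near [ 61.1 -26.8]
mark far [ 87.4 -27.7]
lug corner [ 51.8 -59.7]
jaw top edge far [ 41.4 -64.4]
jaw top edge near [-40.1 -64.5]
```

View pics/c1.png

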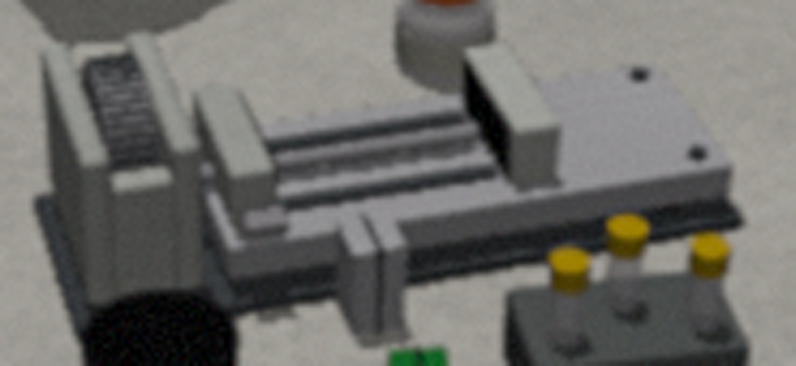

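The geometry agrees with the description: the fit residuals are 1.6 mm or less, the small post spans x = 61 to 87 mm (60 to 88 expected), the mark is at y ≈ -27 mm and the jaw edge at y ≈ -62 mm. The wheel top is at about (0.596, -0.064) with yaw 0.066. Next I go above it with the fingers shut.

>>> drive_tool --deltas '[{"hand": 0, "offset": [4, 6, 0], "angular": [0, 0, -4]}, {"hand": 0, "offset": [7, 11, 0], "angular": [0, 0, -8]}, {"hand": 0, "offset": [10, 16, 0], "angular": [0, 0, -12]}, {"hand": 0, "offset": [13, 21, 0], "angular": [0, 0, -16.7]}, {"hand": 0, "offset": [16, 26, 0], "angular": [0, 0, -16.7]}, {"hand": 0, "offset": [19.5, 31, 0], "angular": [0, 0, -16.7]}, {"hand": 0, "offset": [23, 36, 0], "angular": [0, 0, -16.7]}, {"hand": 0, "offset": [26, 41, 0], "angular": [0, 0, -16.7]}]' --force 20

```text
time: 1.1
tool_pos: [0.4971, -0.2203, 0.2309]
tcp_rot: [-3.14, -0.104, 0.0]
wrist_force: [0.4, 0.4, 0.5]
width: 0.003
```

>>> drive_tool --deltas '[{"hand": 0, "offset": [3, 4.5, -1], "angular": [0, 0, 0]}, {"hand": 0, "offset": [6, 9, -2], "angular": [0, 0, 0]}, {"hand": 0, "offset": [9, 13, -4], "angular": [0, 0, 0]}, {"hand": 0, "offset": [11.5, 16, -7], "angular": [0, 0, 0]}, {"hand": 0, "offset": [11.5, 16, -8], "angular": [0, 0, 0]}, {"hand": 0, "offset": [11.5, 16, -8], "angular": [0, 0, 0]}]'

```text
time: 1.85
tool_pos: [0.6099, -0.0623, 0.1496]
tcp_rot: [-3.14, -0.105, 0.006]
wrist_force: [0.2, 0.4, 0.3]
width: 0.0
```

```bash
python3 - <<'E'
from h import *
s=bot.read_state();print(s['time'],s['tool_pos'],s['tcp_rot'],s['wrist_force'],s['width'])
c=snap('wrist','w0')
b=snap('top','t1')
f=np.vstack([cv2.resize(c['frame'],(400,300)),cv2.resize(b['frame'][150:260,240:387],(400,300),interpolation=cv2.INTER_CUBIC)])
cv2.imwrite('pics/v1.png',f)
E
```

```text
1.85 [ 0.60991327 -0.062309    0.14963828] [-3.13967086 -0.10506844  0.00582526] [0.21174343 0.3512128  0.25054921] 0.00014163675201257065
```

View pics/v1.png

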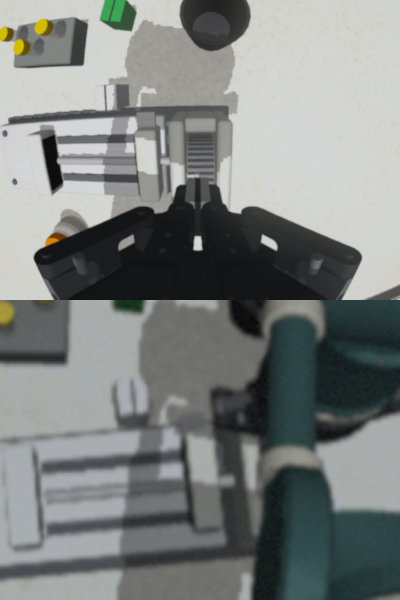

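The wrist view shows the shut fingers centred over the wheel at (202,185). I'll come down gently and read the force.

>>> drive_tool --deltas '[{"hand": 0, "offset": [0, 0, -1.5], "angular": [0, 0, 0]}, {"hand": 0, "offset": [0, 0, -3], "angular": [0, 0, 0]}, {"hand": 0, "offset": [0, 0, -3.5], "angular": [0, 0, 0]}, {"hand": 0, "offset": [0, 0, -3.8], "angular": [0, 0, 0]}, {"hand": 0, "offset": [0, 0, -4.1], "angular": [0, 0, 0]}, {"hand": 0, "offset": [0, 0, -4.1], "angular": [0, 0, 0]}]'

```text
time: 2.7
tool_pos: [0.6117, -0.0623, 0.1108]
tcp_rot: [3.14, 0.104, 0.001]
wrist_force: [-1.3, -0.3, 2.7]
width: -0.002
```

>>> drive_tool --deltas '[{"hand": 0, "offset": [0, 0, -0.2], "angular": [0, 0, 0]}, {"hand": 0, "offset": [-0.5, -0.03, -0.2], "angular": [0, 0, 0]}, {"hand": 0, "offset": [-1, -0.07, -0.2], "angular": [0, 0, 0]}, {"hand": 0, "offset": [-1.5, -0.1, -0.2], "angular": [0, 0, 0]}]'

```text
time: 3.2
tool_pos: [0.5966, -0.0634, 0.1089]
tcp_rot: [3.139, 0.104, 0.002]
wrist_force: [0.7, -0.3, 5.0]
width: 0.0
```

>>> drive_tool --deltas '[{"hand": 0, "offset": [-0.5, -0.03, 0], "angular": [0, 0, 0]}, {"hand": 0, "offset": [-1, -0.07, 0], "angular": [0, 0, 0]}, {"hand": 0, "offset": [-1.5, -0.1, 0], "angular": [0, 0, 0]}]'

```text
time: 3.58
tool_pos: [0.5808, -0.0645, 0.1082]
tcp_rot: [3.14, 0.104, -0.001]
wrist_force: [0.4, -1.4, 5.4]
width: -0.0
```

>>> drive_tool --deltas '[{"hand": 0, "offset": [0, 0, 1], "angular": [0, 0, 0]}, {"hand": 0, "offset": [0, 0, 2.2], "angular": [0, 0, 0]}, {"hand": 0, "offset": [1.5, 0.1, 2.2], "angular": [0, 0, 0]}, {"hand": 0, "offset": [3, 0.2, 2.2], "angular": [0, 0, 0]}, {"hand": 0, "offset": [3, 0.2, 2.2], "angular": [0, 0, 0]}]'

```text
time: 4.2
tool_pos: [0.6129, -0.0621, 0.1299]
tcp_rot: [-3.14, -0.105, -0.0]
wrist_force: [0.7, -0.2, -0.1]
width: 0.002
```

```bash
python3 - <<'E'
from h import *
s=bot.read_state();print(s['time'],s['tool_pos'],s['tcp_rot'],s['wrist_force'])
c=snap('wrist','w1')
a=c['frame'];w=cv2.imread('pics/w0.png')
cr=lambda f:cv2.resize(f[90:270,100:350],(800,576)[:2],interpolation=cv2.INTER_CUBIC)
cv2.imwrite('pics/v2.png',cr(a))
E
```

```text
4.2 [ 0.6128544  -0.06206799  0.12991421] [-3.13976815e+00 -1.04892808e-01 -2.55290226e-04] [ 0.72497677 -0.19673885 -0.10734063]
```

View pics/v2.png

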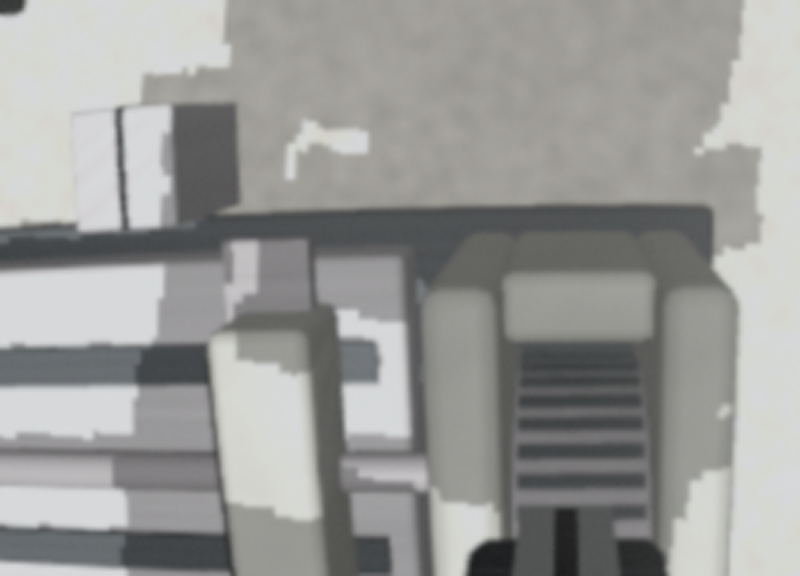

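The close view shows the lug's leading corner at crop (226,240) and the mark's near end at (125,228), so the jaw has moved. I'll work out the positions with the fisheye model.

```bash
cat >> h.py <<'E'
F=np.array([.58697,.06559]);A=.0661
RF=np.array([[np.cos(A),-np.sin(A)],[np.sin(A),np.cos(A)]])
def fish(fn,uv,z):
    K,R,t=cal(fn); x=(uv[0]-K[0,2])/K[0,0]; y=(uv[1]-K[1,2])/K[1,1]; r=np.hypot(x,y)
    d=R.T@np.array([x/r*np.sin(r),y/r*np.sin(r),np.cos(r)]); o=-R.T@t
    X=o+d*(z-o[2])/d[2]; return (RF.T@(X[:2]-F)*1000).round(1)
E
python3 - <<'E'
from h import *
o=lambda c:((c[0]+.5)/3.2-.5+100,(c[1]+.5)/3.2-.5+90)
for n,c,z in[('mark near',(125,228),.0495),('mark far',(117,108),.0495),('lug',(226,240),.05),('lug53',(226,240),.053),('lug back',(308,238),.053),('jawtop far',(212,335),.07),('cheek inner edge',(424,300),.099)]: print(n,fish('w1',o(c),z))
E
```

```text
mark near [ 60.9 -28.5]
mark far [ 88.5 -28. ]
lug [ 57.3 -53.6]
lug53 [ 57.7 -54.6]
lug back [ 57.6 -73.6]
jawtop far [ 40.  -55.9]
cheek inner edge [  52.2 -105.3]
```

About 26 mm remains, roughly 76 mm of rim. I'll do two more full strokes.

>>> drive_tool --deltas '[{"hand": 0, "offset": [0, 0, -1.4], "angular": [0, 0, 0]}, {"hand": 0, "offset": [0, 0, -1.9], "angular": [0, 0, 0]}, {"hand": 0, "offset": [0, 0, -2.2], "angular": [0, 0, 0]}, {"hand": 0, "offset": [0, 0, -2.2], "angular": [0, 0, 0]}, {"hand": 0, "offset": [-0.5, -0.03, -2.2], "angular": [0, 0, 0]}, {"hand": 0, "offset": [-1, -0.07, -2.2], "angular": [0, 0, 0]}, {"hand": 0, "offset": [-1.5, -0.1, -2.2], "angular": [0, 0, 0]}]'

```text
time: 5.12
tool_pos: [0.5962, -0.0633, 0.1088]
tcp_rot: [3.14, 0.104, 0.001]
wrist_force: [0.1, 0.3, 4.6]
width: 0.0
```

>>> drive_tool --deltas '[{"hand": 0, "offset": [-0.5, -0.03, 0], "angular": [0, 0, 0]}, {"hand": 0, "offset": [-1, -0.07, 0], "angular": [0, 0, 0]}, {"hand": 0, "offset": [-1.5, -0.1, 0], "angular": [0, 0, 0]}, {"hand": 0, "offset": [-1.5, -0.1, 0], "angular": [0, 0, 0]}, {"hand": 0, "offset": [-1.5, -0.1, 1], "angular": [0, 0, 0]}, {"hand": 0, "offset": [-1.5, -0.1, 2.2], "angular": [0, 0, 0]}, {"hand": 0, "offset": [0, 0, 2.2], "angular": [0, 0, 0]}, {"hand": 0, "offset": [1.5, 0.1, 2.2], "angular": [0, 0, 0]}]'

```text
time: 6.12
tool_pos: [0.6129, -0.0622, 0.1306]
tcp_rot: [3.14, 0.104, 0.002]
wrist_force: [-0.1, 0.1, 0.5]
width: 0.004
```

>>> drive_tool --deltas '[{"hand": 0, "offset": [0, 0, -1.4], "angular": [0, 0, 0]}, {"hand": 0, "offset": [0, 0, -1.9], "angular": [0, 0, 0]}, {"hand": 0, "offset": [0, 0, -2.2], "angular": [0, 0, 0]}, {"hand": 0, "offset": [0, 0, -2.2], "angular": [0, 0, 0]}, {"hand": 0, "offset": [-0.5, -0.03, -2.2], "angular": [0, 0, 0]}, {"hand": 0, "offset": [-1, -0.07, -2.2], "angular": [0, 0, 0]}, {"hand": 0, "offset": [-1.5, -0.1, -2.2], "angular": [0, 0, 0]}]'

```text
time: 7.0
tool_pos: [0.5961, -0.0633, 0.1087]
tcp_rot: [3.14, 0.104, 0.001]
wrist_force: [1.0, 0.4, 4.8]
width: -0.001
```

>>> drive_tool --deltas '[{"hand": 0, "offset": [-0.5, -0.03, 0], "angular": [0, 0, 0]}, {"hand": 0, "offset": [-1, -0.07, 0], "angular": [0, 0, 0]}, {"hand": 0, "offset": [-1.5, -0.1, 0], "angular": [0, 0, 0]}, {"hand": 0, "offset": [-1.5, -0.1, 0], "angular": [0, 0, 0]}, {"hand": 0, "offset": [-1.5, -0.1, 1], "angular": [0, 0, 0]}, {"hand": 0, "offset": [-1.5, -0.1, 2.2], "angular": [0, 0, 0]}, {"hand": 0, "offset": [0, 0, 2.2], "angular": [0, 0, 0]}, {"hand": 0, "offset": [1.5, 0.1, 2.2], "angular": [0, 0, 0]}]'

```text
time: 8.0
tool_pos: [0.6129, -0.0622, 0.1306]
tcp_rot: [3.14, 0.104, 0.002]
wrist_force: [-0.5, 0.8, 0.1]
width: -0.001
```

```bash
python3 - <<'E'
from h import *
s=bot.read_state();print(s['time'],s['tool_pos'],s['wrist_force'])
c=snap('wrist','w2')
cv2.imwrite('pics/v3.png',cv2.resize(c['frame'][90:270,100:350],(800,576),interpolation=cv2.INTER_CUBIC))
E
```

```text
8.0 [ 0.61285303 -0.06219848  0.13056523] [-0.45453835  0.7930066   0.05293642]
```

View pics/v3.png

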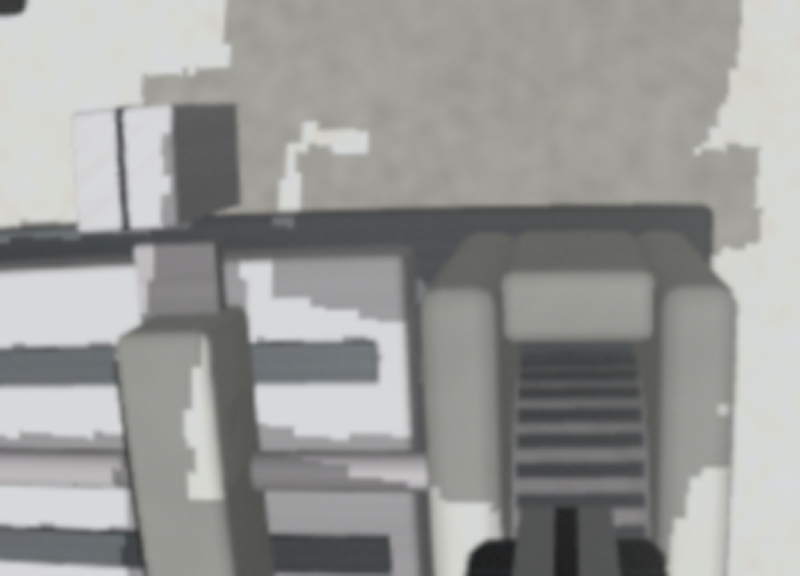

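```bash
python3 - <<'E'
from h import *
o=lambda c:((c[0]+.5)/3.2-.5+100,(c[1]+.5)/3.2-.5+90)
for n,c,z in[('mark near',(125,228),.0495),('mark far',(117,108),.0495),('lug',(135,244),.05),('lug53',(135,244),.053),('lug back',(217,244),.053),('jawtop far',(120,338),.07)]: print(n,fish('w2',o(c),z))
E
```

```text
mark near [ 60.9 -28.4]
mark far [ 88.6 -27.9]
lug [ 57.1 -30.9]
lug53 [ 57.5 -32.2]
lug back [ 56.8 -52.4]
jawtop far [ 39.5 -34.3]
```

2.5 to 4 mm is left, depending on the lug's true top height. I'll do a short stroke of 10 mm of rim, which is 3.4 mm at the jaw, then check with other views.

>>> drive_tool --deltas '[{"hand": 0, "offset": [-1.1, -0.07, -1.2], "angular": [0, 0, 0]}, {"hand": 0, "offset": [-1.1, -0.07, -1.9], "angular": [0, 0, 0]}, {"hand": 0, "offset": [-1.1, -0.07, -2.2], "angular": [0, 0, 0]}, {"hand": 0, "offset": [-1.1, -0.07, -2.2], "angular": [0, 0, 0]}, {"hand": 0, "offset": [-1.6, -0.1, -2.2], "angular": [0, 0, 0]}, {"hand": 0, "offset": [-2.1, -0.14, -2.2], "angular": [0, 0, 0]}, {"hand": 0, "offset": [-2.1, -0.14, -2.2], "angular": [0, 0, 0]}]'

```text
time: 8.93
tool_pos: [0.59, -0.0635, 0.1086]
tcp_rot: [-3.14, -0.104, -0.0]
wrist_force: [-1.2, 3.0, 4.8]
width: 0.002
```

>>> drive_tool --deltas '[{"hand": 0, "offset": [0, 0, 1], "angular": [0, 0, 0]}, {"hand": 0, "offset": [0, 0, 2.2], "angular": [0, 0, 0]}, {"hand": 0, "offset": [2.1, 0.14, 2.2], "angular": [0, 0, 0]}, {"hand": 0, "offset": [2.1, 0.14, 2.2], "angular": [0, 0, 0]}]'

```text
time: 9.43
tool_pos: [0.6125, -0.0625, 0.131]
tcp_rot: [3.139, 0.104, 0.002]
wrist_force: [0.0, 0.5, 0.1]
width: 0.0
```

```bash
python3 - <<'E'
from h import *
s=bot.read_state();print(s['time'],s['tool_pos'],s['wrist_force'])
c=snap('wrist','w3');d=snap('scene','s3');b=snap('top','t3')
f=cv2.resize(c['frame'][110:200,100:200],(400,360),interpolation=cv2.INTER_CUBIC)
g=cv2.resize(d['frame'][210:270,240:307],(400,358),interpolation=cv2.INTER_CUBIC);g=cv2.resize(g,(400,360))
cv2.imwrite('pics/v4.png',np.hstack([f,g]))
E
```

```text
9.425 [ 0.61248944 -0.06254769  0.13103441] [0.03741281 0.53961683 0.06976783]
```

View pics/v4.png

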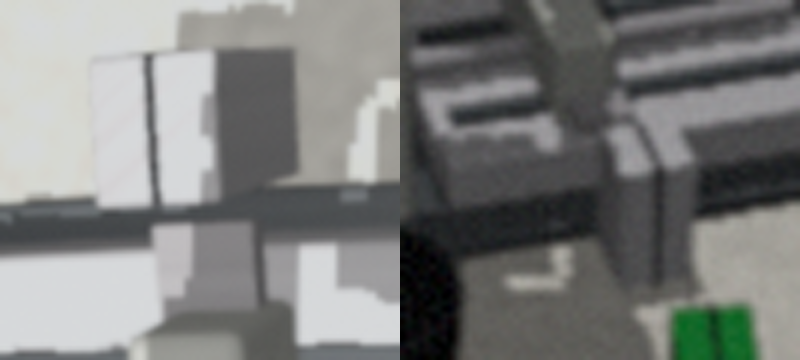

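Wrist crop: the lug corner is at (152,224) and the mark's near end at (156,205), so they are nearly in line. To remove the height parallax I'll raise the hand and place the camera at the mark's y.

>>> drive_tool --deltas '[{"hand": 0, "offset": [0, 0, 5], "angular": [0, 0, 0]}, {"hand": 0, "offset": [-3, 2, 7], "angular": [0, 0, 0]}, {"hand": 0, "offset": [-3, 6, 7], "angular": [0, 0, 0]}, {"hand": 0, "offset": [-3, 10, 7], "angular": [0, 0, 0]}, {"hand": 0, "offset": [-3, 10, 7], "angular": [0, 0, 0]}, {"hand": 0, "offset": [-3, 10, 7], "angular": [0, 0, 0]}]'

```text
time: 10.32
tool_pos: [0.5808, 0.0374, 0.2]
tcp_rot: [3.139, 0.105, -0.001]
wrist_force: [-0.4, 0.1, 0.3]
width: 0.003
```

```bash
python3 - <<'E'
from h import *
o=lambda c:((c[0]+.5)/4-.5+100,(c[1]+.5)/4-.5+110)
for n,c,z in[('mark near',(156,205),.0495),('mark far',(148,56),.0495),('lug',(152,224),.05),('lug53',(152,224),.053),('lug back',(255,222),.053)]: print(n,fish('w3',o(c),z))
c=snap('wrist','w4');K,R,t=cal('w4');C=-R.T@t
print('cam in fixture',RF.T@(C[:2]-F),C[2])
# project expected mark
X=np.append(F+RF@[.060,-.028],.05);p=R@X+t;th=np.arctan2(np.hypot(p[0],p[1]),p[2]);n=p[:2]/np.hypot(p[0],p[1])
uv=K[:2,2]+K[0,0]*th*n;print(uv)
u,v=uv.astype(int);x0,y0=max(u-40,0),max(v-30,0);print(x0,y0)
cv2.imwrite('pics/v5.png',cv2.resize(c['frame'][y0:y0+60,x0:x0+80],(800,600),interpolation=cv2.INTER_CUBIC))
E
```

```text
mark near [ 60.5 -28.4]
mark far [ 88.1 -28.3]
lug [ 57.  -27.6]
lug53 [ 57.4 -28.9]
lug back [ 57.1 -49.4]
cam in fixture [ 0.05962036 -0.02810987] 0.3432968929808383
[276.16942472 122.21197756]
236 92
```

View pics/v5.png

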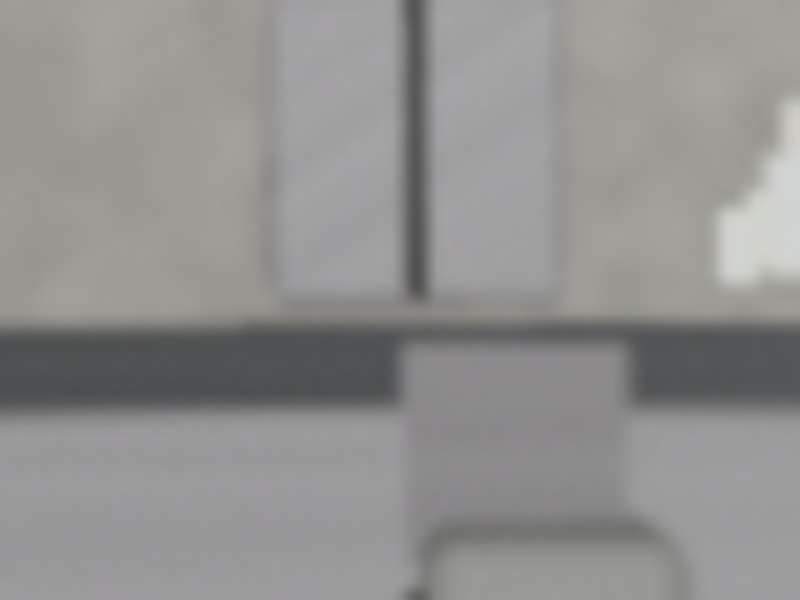

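From directly above, the lug's leading edge is at x=402 px and the mark's line centre at 417 px, at 11 px/mm. The edge is therefore about 1.3 mm past the mark, inside the 3 mm tolerance. The hand is clear at z = 0.20 m, so I'm handing in.

```bash
python3 - <<'E'
from h import *
print(bot.finish_job())
E
```

```text
the job is handed in; nothing more can be done
None
```

I rolled the thumbwheel with the shut fingertips, three full strokes and one short one. The jaw closed from about y = -64 mm to about -28 mm along the cradle. The fingertip pressed at about 5 N whenever I read it, and the hand was clear at z = 0.20 m when I handed in at about 10 s.

- **Jaw position:** the last view, from straight above the gauge mark, shows the jaw's edge about 1.3 mm past the mark, inside the 3 mm tolerance. The earlier oblique view gave between -0.5 and +0.8 mm, depending on the lug's assumed height. I trusted the overhead view because it has almost no height parallax. I left the offset rather than roll the wheel back.
- **Bystanders:** the arm was not driven near the bucket, jar or rack, but I did not measure their positions again at the end.

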